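# Seat a brass die blank on the dowel of an engraving fixture

## Task

Load the brass die blank into the engraving fixture: lay it on the bed with the long edge farther from its hole against the back fence, and gently nudge it along the fence until the hole drops over the locating dowel and the blank lies flat. Do not force it down or shove it hard against the fixture. Then swing the red keeper square across the blank, let go, and leave the hammer, doming block and jar where they are.

Things in the scene. Friction and masses are not known exactly. Their poses are not given: they have to be found in the camera images.
- plate: The brass die blank: flat loose plate, 44 mm along its x, 56 mm along its y, 8 mm thick, 130 to 210 g. Origin at the centre of its underside, z up. Starts flat on a green mat 3 mm thick, turned up to 30 degrees from the world axes. Loaded, its axes are parallel to the fixture's and its long +x edge (22 mm from the origin) lies against the fence.
- plate_hole (a point): Centre, at the underside, of the round 10 mm hole through the blank, 7 mm from the blank's centre towards its -x.
- fixture: Engraving fixture screwed to the bench: flat steel bed 124 mm along x, 180 mm along y, 20 mm high; origin at the centre of its underside, z up. A dark ledge 9 mm higher than the bed runs along its +x side, from 20 mm off the origin to the edge; its face towards -x is the fence. Two screw heads stand 6 mm above the ledge, 76 mm either side of the middle.
- fence_mid (a point): Middle of the foot of the fence face, at bed-top height, axes as the fixture's. The bed is clear on its -x side but for the dowel.
- slot_mid (a point): Middle of the dowel slot (10 mm wide, 32 mm along y) at bed-top height, axes as the fixture's, 29 mm in front of the fence. In the slot the brass dowel, 8.4 mm thick with bevelled top, stands 5 mm above the bed, locked anywhere from 11 mm to the -y side to 11 mm to the +y side of this point: it differs each time and is not measured.
- dowel_line (a point): A point 5 mm above slot_mid, at the height of the dowel's top. With the blank against the fence, sliding it along the fence takes its hole over the dowel. A blank let go on top of the dowel leans, fence edge down on the bed, other edge propped up; when the hole meets the dowel it drops flat, and then it can no longer slide.
- keeper (a joint): Angle of the red keeper, a bar 14 mm wide, reaching 44 mm, pivoted on the ledge (rad). 0: along the fixture's +y, clear of the blank; grows counter-clockwise seen from above; 1.57: along -x, square across the blank. Stops at -0.7 and 1.62, stays where left, 2 N at the knob turns it, starts at -0.6 to 0. It clears a flat blank by 2 mm and cannot pass over a propped-up one.
- keeper_pivot (a point): Pivot axis of the keeper at the bar's top, 16 mm above the bed, 18 mm behind the fence face, level with the middle of the bed.
- keeper_knob (a point): Top centre of the keeper's upright round black knob, 13 mm thick, standing 27 mm above the bar, 36 mm from the pivot axis along the bar; its top is 63 mm above the bench.
- hammer: Bystander: a small hammer, 220 mm long, lying on the bench beyond the fixture.
- doming_block: Bystander: a steel doming block, a 50 mm cube with round hollows, 0.9 kg. Origin at the centre of its underside.
- jar: Bystander: an amber glass jar with a black cap, 54 mm across, 70 mm tall. Origin at the centre of its underside.
There are look-alikes about, which are no part of the job. Several things have the shape of the plate; the one meant has the colours described above.

How it is judged:
By the outcome, as a careful person would: the job done as asked, in the order asked, and still so for the second after the job is handed in, with the robot touching nothing.
It also fails if it takes over 56 s, if anything falls off the work surface, if the arm or the gripper's body presses on something with over 40 N, if the wrist force passes 120 N, or if a joint passes its speed limit or range.

## Robot

A 6-joint arm with a two-finger parallel gripper is mounted at the origin on the work surface. World frame = base frame: x ahead of the robot, y to its left, z up, the work surface at z = 0. Lengths are in m, angles in degrees, forces in N, time in s.
With the tool pointing down it reaches from about 0.225 to 0.875 m from the base axis. Payload 3.4 kg.
Tool frame: the origin (TCP) lies at the very end of the fingers, on their centre line; the grasp point (between the pads) lies 19 mm behind it; z points along the fingers, y is the line along which they close (so a half turn about z gives the same grasp; the last joint's range is limited). The gripper opens to 85 mm and grips with 20 to 120 N. Pads are 22 mm wide; open, the fingers measure 114 mm over their backs; the gripper's body (76 mm by 85 mm) begins 54 mm behind the grasp point. The pads swing forward as they close: fully open they stand 13 mm farther back than shut.
Start: joints at [-72.25, 15.808, 86.224, -0, 77.962, -6.933], TCP at [0.24, -0.523, 0.2] pointing down, gripper open.
Joint ranges: [-165.64, 165.64], [-43.16, 119.46], [12.63, 154.43], [-67.54, 247.53], [6.08, 155.33], [-154.97, 154.97]. Speed limits (degrees/s): [147.25, 147.25, 180, 180, 180, 180].

## Interface

Orientations are given as a 3x3 rotation matrix whose columns are the frame's x, y, z axes.
In Python, from workcell import state, read_camera, camera_model, close_job gives the robot as it stands. The module is installed in compiled form; this text tells all that it offers.
- The arm moves only by the tool move_arm, never from a script. Its arguments are lists of equal length, an entry for each row: "fingers": the opening, from 0 (shut) to 1 (fully open); "delta_pos": the shift along the tool's x, y, z in mm, a list of three; "rot": the turn, a rotation vector about the tool's x, y, z in rad, a list of three. In form: {"fingers": [fingers, ...], "delta_pos": [[tx, ty, tz], ...], "rot": [[wx, wy, wz], ...]}. A call has exactly 10 rows; each row shifts and turns the commanded pose from where the row before left it, along the tool's axes as they then stand; what a row does not reach is not made up. A row lasts 1/8 s, in which the tool goes at most 62.5 mm and 10.7 degrees, less where a joint would pass 70% of its speed; a pose out of reach is approached as far as the arm can. A call is refused whole if a number of a shift passes 62.5 or a number of a turn 0.188, either way. A call with a gripper value outside its range is refused whole. The fingers move at their own pace and stop on an object; the grip force is fixed at half the most. Time passes only in rows, so rows that do not move let the fingers close, or fill a call up. It gives the time, the measured TCP pose, the force, the opening and the grip force at its end, in the units of the state.
- state(): the state, without advancing time (a new reading comes with each control period).
- read_camera(name): name is "scene" or "top" or "wrist"; returns the picture (420x560x3 uint8, red, green, blue); there is no depth.
- camera_model(name): a dict with "K" (3x3 intrinsics, pixels), "k1" (the pictures are not rectified: a ray, as slopes to the right and down, at radius r is drawn at 1 + k1 r^2 times it, then the intrinsics apply), "extrinsics" (4x4, takes a point from world to camera coordinates); the wrist camera has in their place "mount" (4x4, takes a point from camera to tool coordinates, whose origin is the TCP and whose axes are the flange's). Camera axes: x right, y up, looking along -z (the intrinsics and any distortion apply to the point x, -y, -z); pixel columns grow to the right and rows downward; lengths in m; the calibration is good to about 2 mm. A picture is of the moment at which its call begins: read the wrist's pose just before it. camera_model takes no time and is no camera call.
- close_job(): hands the job in; it is judged then, once.
The state is a dict: "time_s": time; "joints": joint angles; "joint_vel": joint speeds; "effort": joint torques, N m; "tool_pos": TCP position; "ee_rot": TCP orientation; "wrist_force": force on the tool from outside, world axes, zero at the start; "ft_torque": the same for the moment, N m; "opening": finger opening in m; "finger_force": force on a finger pad.
Only numpy, scipy, OpenCV 4.12 (cv2) and the standard library are available. Lean on these libraries where they do the work, as an engineer would, in place of code of your own. Each camera call takes 0.05 s, during which the arm holds its last target. There are 200 camera calls.

## Working session

There is one attempt and no reset: what is moved stays moved. The work goes in short steps, Python scripts to look and compute and a tool call to move; the robot and the scene stay as the last step left them, time stands still between calls to the robot, and variables do not carry over. Pictures are saved under pics/ and viewed, at most 10 in all, crops included, and the job is handed in when it is done.

Besides the shell and the picture viewer there is one more tool, called after "Request:" in YAML: its name, and indented under it one key for each argument. move_arm: Moves the arm, as the interface text tells. Its arguments: {"type":"object","properties":{"fingers":{"type":"array","items":{"type":"number"}},"delta_pos":{"type":"array","items":{"type":"array","items":{"type":"number"}}},"rot":{"type":"array","items":{"type":"array","items":{"type":"number"}}}},"required":["fingers","delta_pos","rot"]}

```bash
mkdir -p pics
cat > h.py <<'E'
import numpy as np, cv2
from workcell import state, read_camera, camera_model
def und(m,uv):
    K=np.array(m["K"]);d=np.array([m["k1"],0,0,0,0.])
    # radius-based model r_d = r(1+k1 r^2)
    return cv2.undistortPoints(np.array(uv,float).reshape(-1,1,2),K,d).reshape(-1,2)
def cam_T(name,st=None):
    m=camera_model(name)
    if name=="wrist":
        T=np.eye(4);T[:3,:3]=st["ee_rot"];T[:3,3]=st["tool_pos"]
        return m,T@np.array(m["mount"])
    return m,np.linalg.inv(np.array(m["extrinsics"]))
def cast(name,uv,z,st=None):
    m,T=cam_T(name,st);p=und(m,uv)
    d=np.c_[p[:,0],-p[:,1],-np.ones(len(p))]@T[:3,:3].T
    o=T[:3,3];return o+d*((z-o[2])/d[:,2])[:,None]
def proj(name,P,st=None):
    m,T=cam_T(name,st);W=np.linalg.inv(T);c=np.atleast_2d(P)@W[:3,:3].T+W[:3,3]
    c=c*[1,-1,-1];r,_=cv2.projectPoints(c.reshape(-1,1,3),np.zeros(3),np.zeros(3),np.array(m["K"]),np.array([m["k1"],0,0,0,0.]))
    return r.reshape(-1,2)
E
python3 - <<'E'
from h import *
s=read_camera("scene");t=read_camera("top")
cv2.imwrite("pics/scene.png",s[...,::-1]);cv2.imwrite("pics/top.png",t[...,::-1])
print(camera_model("top"),camera_model("wrist"));print(state())
E
```

```text
{'K': array([[502.47179219,   0.        , 283.54573643],
       [  0.        , 502.47179219, 212.66058699],
       [  0.        ,   0.        ,   1.        ]]), 'k1': 0.03211607061408708, 'extrinsics': array([[-0.00951801, -0.99994594, -0.00418591, -0.02538729],
       [ 0.98650534, -0.01007416,  0.16341889, -0.53659307],
       [-0.16345223, -0.002574  ,  0.98654789, -1.39084092],
       [ 0.        ,  0.        ,  0.        ,  1.        ]])} {'K': array([[373.66823502,   0.        , 276.37953049],
       [  0.        , 373.66823502, 202.93149597],
       [  0.        ,   0.        ,   1.        ]]), 'k1': -0.024801578268481672, 'mount': array([[ 4.27634391e-04,  9.63952982e-01,  2.66072295e-01,
         6.65346388e-02],
       [ 9.99998792e-01, -8.09861156e-04,  1.32683564e-03,
         5.84568808e-05],
       [ 1.49448879e-03,  2.66071406e-01, -9.63952163e-01,
        -1.73697579e-01],
       [ 0.00000000e+00,  0.00000000e+00,  0.00000000e+00,
         1.00000000e+00]])}
{'time_s': 0.1, 'joints': array([-7.22514273e+01,  1.58449663e+01,  8.62876778e+01,  1.09041315e-03,
        7.79632612e+01, -6.93376693e+00]), 'joint_vel': array([ 0.00112851, -0.09967063, -0.12160542, -0.04644106,  0.03604432,
        0.03642715]), 'effort': array([ 1.33194422e-03, -4.17699659e+01, -2.46406263e+01, -2.22278959e-04,
        5.76761508e-03, -8.51068165e-06]), 'tool_pos': array([ 0.2399442 , -0.52196561,  0.19871864]), 'ee_rot': array([[ 9.08638652e-01,  4.17582994e-01, -4.92534296e-04],
       [ 4.17583226e-01, -9.08637271e-01,  1.59986647e-03],
       [ 2.20542014e-04, -1.65937458e-03, -9.99998599e-01]]), 'wrist_force': array([ 0.0568691 , -0.60235843, -0.627026  ]), 'ft_torque': array([-0.0148221 ,  0.01676701, -0.02922656]), 'finger_force': 0.0, 'opening': 0.08556757131573142}
```

View pics/top.png

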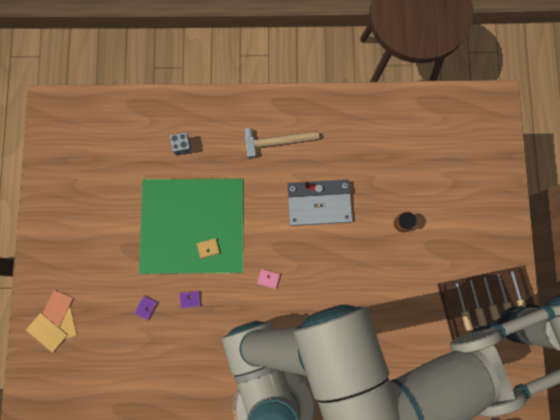

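View pics/scene.png

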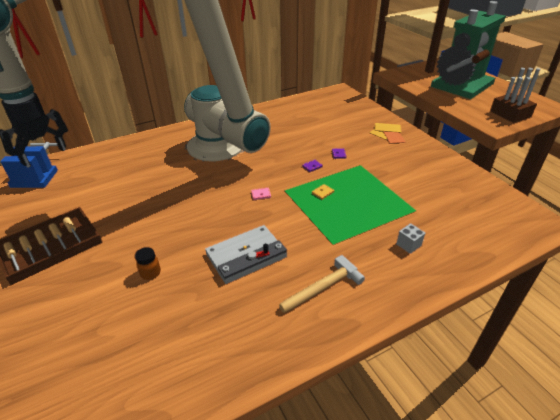

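Top view: the brass plate with a hole lies on the green mat at (208,248). Look-alikes are the pink plate at (268,279), the purple plates at (190,299) and (146,308), and the brass/orange holeless sheets at (48,325). The fixture is at (320,203) with its ledge on the far side (world +x), the pivot at (319,188) and the black knob at (307,185). I choose (208,248), the brass one on the mat.

Run:
```python
from h import *
t=cv2.imread("pics/top.png")
cv2.imwrite("pics/crop.png",cv2.resize(t[170:290,190:360],None,fx=4.7,fy=4.7,interpolation=cv2.INTER_CUBIC))
hsv=cv2.cvtColor(t,cv2.COLOR_BGR2HSV)
m=cv2.inRange(hsv,(12,120,120),(30,255,255));m[:235]=0;m[262:]=0;m[:,:190]=0;m[:,225:]=0
c=max(cv2.findContours(m,0,1)[0],key=cv2.contourArea)
p=cast("top",c.reshape(-1,2),0.011)[:,:2]
r=cv2.minAreaRect((p*1000).astype(np.float32));print("plate",r,len(c)); print(cv2.boxPoints(r))
print("fix", cast("top",[(289,184),(349,180),(352,222),(290,226)],0.02), "pivot",cast("top",[(319,188)],.036),"knob",cast("top",[(307,185)],.063),"slot",cast("top",[(319.5,205)],.02))
```

```text
plate ((440.92401123046875, 189.32119750976562), (42.416019439697266, 54.310646057128906), 14.977456092834473) 60
[[413.4185  210.07301]
 [427.4545  157.60744]
 [468.42953 168.56938]
 [454.39352 221.03496]]
fix [[ 0.62530612 -0.04741484  0.02      ]
 [ 0.63541863 -0.22346199  0.02      ]
 [ 0.51090953 -0.22831618  0.02      ]
 [ 0.50102386 -0.04890413  0.02      ]] pivot [[ 0.60894664 -0.13394694  0.036     ]] knob [[ 0.61219466 -0.09815124  0.063     ]] slot [[ 0.56183641 -0.13546357  0.02      ]]
```

View pics/crop.png

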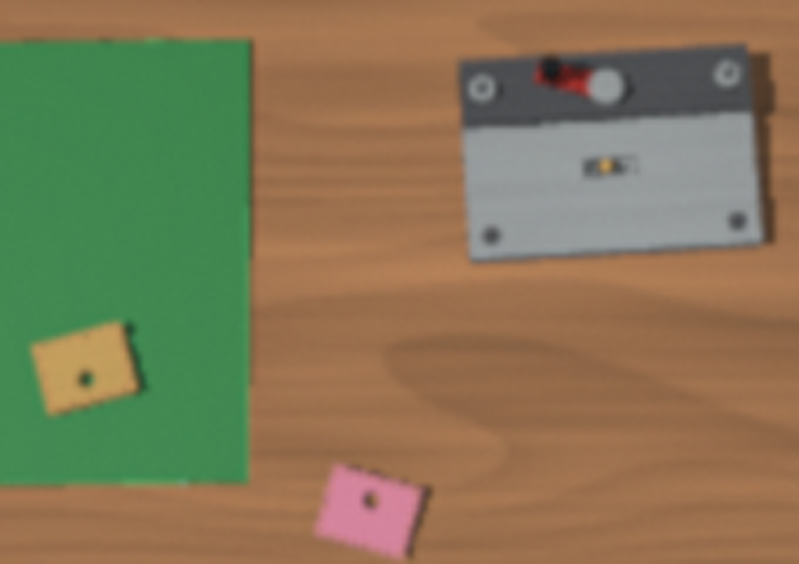

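The crop confirms the choice: the brass blank's hole is at crop (85,378), nearer its lower long edge, so its +x points to world +x with yaw about 15°. The fixture's yaw is about 3°, and the dowel shows at crop (605,166), about mid-slot. I'll move over the fixture first and look closely with the wrist camera.

Request:
move_arm:
  fingers: [1,1,1,1,1,1,1,1,1,1]
  delta_pos:
    - [47.1,-21,4]
    - [47.1,-21,4]
    - [47.1,-21,4]
    - [47.1,-21,4]
    - [47.1,-21,4]
    - [47.1,-21,4]
    - [47.1,-21,4]
    - [47.1,-21,4]
    - [47.1,-21,4]
    - [47.1,-21,4]
  rot:
    - [0,0,0]
    - [0,0,0]
    - [0,0,0]
    - [0,0,0]
    - [0,0,0]
    - [0,0,0]
    - [0,0,0]
    - [0,0,0]
    - [0,0,0]
    - [0,0,0]

```text
time_s: 1.35
tool_pos: [0.5811, -0.1335, 0.159]
ee_rot: [[0.909, 0.418, -0.001], [0.418, -0.909, -0.0], [-0.001, -0.0, -1.0]]
wrist_force: [0.6, -0.6, 0.2]
opening: 0.0855
finger_force: 0.0
```

Run:
```python
from h import *
import pickle
s=state();w=read_camera("wrist");print(s["tool_pos"],s["joint_vel"].round(1),s["joints"].round(1))
pickle.dump(s,open("s1.pkl","wb"));cv2.imwrite("pics/w1.png",w[...,::-1])
```

```text
[ 0.58112299 -0.13353164  0.15895652] [ 38.2  16.7 -20.4  -0.2   3.3  38. ] [-19.6  19.   87.3  -0.   73.6  45.7]
```

View pics/w1.png

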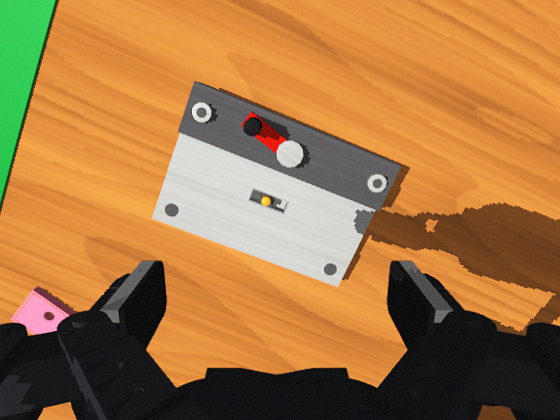

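The wrist view is clear. The ledge screws are at (202,113) and (377,183), the pivot at (289,154), the knob at (252,127), and the dowel at (266,201) on the +y side of mid-slot. I'll retake it with the arm still and measure.

```bash
cat > fx.py <<'E'
from h import *
import time
for i in range(3): read_camera("wrist")
s=state();w=read_camera("wrist");print(s["tool_pos"],s["joint_vel"].round(1))
cv2.imwrite("pics/w2.png",w[...,::-1])
h=cv2.cvtColor(w,cv2.COLOR_RGB2HSV)
def blobs(m,lo,hi):
    n,l,st,c=cv2.connectedComponentsWithStats(m);return [(c[i].round(1),st[i,4],st[i,:4]) for i in range(1,n) if lo<st[i,4]<hi]
roi=np.zeros(h.shape[:2],np.uint8)
# ROI = projected fixture ledge area
box=lambda P:cv2.fillConvexPoly(np.zeros(h.shape[:2],np.uint8),proj("wrist",P,s).astype(np.int32),255)
top=box([(.50,-.045,.02),(.628,-.045,.02),(.636,-.225,.02),(.508,-.23,.02)])
yl=cv2.inRange(h,(18,120,120),(35,255,255))&top
for b in blobs(yl,15,400):print("dowel",b,cast("wrist",[b[0]],.025,s))
dark=cv2.inRange(h,(0,0,40),(179,90,110))
led=box([(.59,-.045,.029),(.628,-.045,.029),(.636,-.225,.029),(.598,-.225,.029)])
lt=cv2.inRange(h,(0,0,150),(179,60,255))&led
for b in blobs(lt,60,1500):print("light",b,cast("wrist",[b[0]],.0355,s))
bk=cv2.inRange(h,(0,0,0),(179,255,38))&led
for b in blobs(bk,60,1500):print("knob",b,cast("wrist",[b[0]],.063,s))
# fence edge: scan along lines of constant world y
g=cv2.cvtColor(w,cv2.COLOR_RGB2GRAY).astype(float);g=cv2.GaussianBlur(g,(3,3),0)
pts=[]
for y in np.arange(-.215,-.055,.005):
    X=np.arange(.575,.605,.0005);uv=proj("wrist",np.c_[X,0*X+y,0*X+.029],s).astype(np.float32)
    v=cv2.remap(g.astype(np.float32),uv[:,0],uv[:,1],cv2.INTER_LINEAR).ravel()
    k=np.argmin(np.diff(v,1)[2:-2])+2;pts.append((X[k]+.00025,y))
pts=np.array(pts);q=pts
for _ in range(4):
    a=np.polyfit(q[:,1],q[:,0],1);r=q[:,0]-np.polyval(a,q[:,1]);q=q[abs(r)<max(2*r.std(),.0006)]
print("fence x=a*y+b",a,"yaw",np.degrees(np.arctan(-a[0])),len(q),r.std(),"x at -.135",np.polyval(a,-.135))
E
python3 fx.py
```

```text
[ 0.58021142 -0.13415981  0.15868688] [-1.9 -0.9  0.5 -0.5  0.1  0. ]
dowel (array([265.3, 199.3]), np.int32(79), array([261, 194,  10,  11], dtype=int32)) [[ 0.56212776 -0.1316132   0.025     ]]
light (array([200.9, 110.3]), np.int32(232), array([192, 101,  19,  20], dtype=int32)) [[ 0.60876427 -0.0561249   0.0355    ]]
light (array([289.4, 152.1]), np.int32(566), array([277, 139,  26,  27], dtype=int32)) [[ 0.60823487 -0.13209244  0.0355    ]]
light (array([376.4, 181.4]), np.int32(210), array([367, 173,  20,  19], dtype=int32)) [[ 0.61648569 -0.20639997  0.0355    ]]
knob (array([253.5, 125.2]), np.int32(196), array([244, 116,  18,  18], dtype=int32)) [[ 0.61781879 -0.09847711  0.063     ]]
fence x=a*y+b [-0.05078812  0.58387601] yaw 2.907446968745183 32 0.00021285454832505429 x at -.135 0.5907324046920802
```

Request:
move_arm:
  fingers: [1,1,1,1,1,1,1,0.85,0.85,0.85]
  delta_pos:
    - [1.1,-44,3.7]
    - [1.1,-44,3.7]
    - [1.1,-44,3.7]
    - [1.1,-44,3.7]
    - [1.1,-44,3.7]
    - [1.1,-44,3.7]
    - [1.1,-44,3.7]
    - [1.1,-44,3.7]
    - [0,0,0]
    - [0,0,0]
  rot:
    - [0,0,0]
    - [0,0,0]
    - [0,0,0]
    - [0,0,0]
    - [0,0,0]
    - [0,0,0]
    - [0,0,0]
    - [0,0,0]
    - [0,0,0.169]
    - [0,0,0]

```text
time_s: 2.85
tool_pos: [0.4411, 0.1876, 0.1301]
ee_rot: [[0.966, 0.26, 0.0], [0.26, -0.966, -0.001], [0.0, 0.001, -1.0]]
wrist_force: [0.9, -0.5, -0.0]
opening: 0.0723
finger_force: 0.0
```

```bash
cat > pl.py <<'E'
from h import *
read_camera("wrist");s=state();w=read_camera("wrist");print(s["tool_pos"],s["joint_vel"].round(1))
cv2.imwrite("pics/w3.png",w[...,::-1])
h=cv2.cvtColor(w,cv2.COLOR_RGB2HSV)
m=cv2.inRange(h,(12,90,120),(32,255,255))
c0=proj("wrist",[(.441,.189,.011)],s)[0];print(c0)
n,l,st,c=cv2.connectedComponentsWithStats(m)
i=min((i for i in range(1,n) if st[i,4]>1500),key=lambda i:np.hypot(*(c[i]-c0)));m=(l==i).astype(np.uint8)
cs,hi=cv2.findContours(m,cv2.RETR_CCOMP,cv2.CHAIN_APPROX_NONE)
o=max(cs,key=cv2.contourArea)
p=cast("wrist",o.reshape(-1,2),.011,s)[:,:2]*1000
r=cv2.minAreaRect(p.astype(np.float32));print(r,len(o));print(cv2.boxPoints(r))
for q,hh in zip(cs,hi[0]):
    if hh[3]>=0 and cv2.contourArea(q)>20:
        M=cv2.moments(q);print("hole",cast("wrist",[(M['m10']/M['m00'],M['m01']/M['m00'])],.011,s)*1000,cv2.contourArea(q))
E
python3 pl.py
```

```text
[0.4414128  0.18742999 0.13007639] [-0.5  0.3 -0.3  0.1  0.1 -0.1]
[274.53790299 185.73598282]
((440.6722412109375, 190.88006591796875), (44.39851760864258, 56.03662872314453), 15.11019515991211) 243
[[411.93677 212.14287]
 [426.5442  158.04362]
 [469.4077  169.61726]
 [454.8003  223.7165 ]]
hole [[434.21350647 189.38288126  11.        ]] 114.5
```

Request:
move_arm:
  fingers: [0.85,0.85,0.85,0.85,0.85,0.85,0.85,0.85,0.85,0.85]
  delta_pos:
    - [0.2,-3.5,20]
    - [0,0,25]
    - [0,0,25]
    - [0,0,25]
    - [0,0,20]
    - [0,0,8]
    - [0,0,4]
    - [0,0,1]
    - [0,0,0]
    - [0,0,0]
  rot:
    - [0,0,0]
    - [0,0,0]
    - [0,0,0]
    - [0,0,0]
    - [0,0,0]
    - [0,0,0]
    - [0,0,0]
    - [0,0,0]
    - [0,0,0]
    - [0,0,0]

```text
time_s: 4.2
tool_pos: [0.4411, 0.1921, 0.0024]
ee_rot: [[0.966, 0.259, 0.001], [0.259, -0.966, 0.0], [0.001, 0.0, -1.0]]
wrist_force: [0.7, -0.8, -0.3]
opening: 0.0726
finger_force: 0.0
```

Request:
move_arm:
  fingers: [0.85,0.85,0.85,0.85,0.85,0.85,0.85,0.85,0.85,0.85]
  delta_pos:
    - [0,0,1]
    - [0,0,1]
    - [0,0,1]
    - [0,0,0.5]
    - [0,0,0]
    - [0,0,0]
    - [0,0,0]
    - [0,0,0]
    - [0,0,0]
    - [0,0,0]
  rot:
    - [0,0,0]
    - [0,0,0]
    - [0,0,0]
    - [0,0,0]
    - [0,0,0]
    - [0,0,0]
    - [0,0,0]
    - [0,0,0]
    - [0,0,0]
    - [0,0,0]

```text
time_s: 5.45
tool_pos: [0.4407, 0.1919, -0.0016]
ee_rot: [[0.966, 0.259, 0.0], [0.259, -0.966, -0.0], [-0.0, 0.0, -1.0]]
wrist_force: [-0.3, 0.6, 0.4]
opening: 0.0724
finger_force: 0.0
```

Run:
```python
from h import *
s=state();w=read_camera("wrist");print(s["tool_pos"],s["wrist_force"])
cv2.imwrite("pics/w4.png",w[...,::-1])
```

```text
[ 0.44068022  0.19193239 -0.00163016] [-0.28295317  0.63574862  0.35202862]
```

View pics/w4.png

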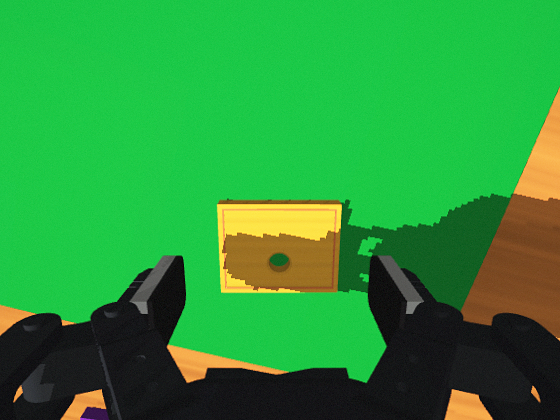

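```bash
python3 - <<'E'
from h import *
s=state();R=np.array(s["ee_rot"]);t=np.array(s["tool_pos"])
for x in(11,-11):
  for z in (-5,-9,-13,-30):
    print(x,z,proj("wrist",t+R@np.array([x,-36.2,z])/1000,s).round(0),proj("wrist",t+R@np.array([x,36.2,z])/1000,s).round(0))
print(proj("wrist",np.array([[.4407,.1909,.011]])))if 0 else None
E
python3 pl.py
```

```text
11 -5 [[200. 221.]] [[353. 221.]]
11 -9 [[199. 224.]] [[354. 224.]]
11 -13 [[197. 227.]] [[356. 227.]]
11 -30 [[188. 240.]] [[365. 240.]]
-11 -5 [[203. 264.]] [[350. 264.]]
-11 -9 [[201. 267.]] [[352. 267.]]
-11 -13 [[200. 271.]] [[353. 271.]]
-11 -30 [[192. 288.]] [[361. 288.]]
[ 0.44066056  0.19192439 -0.00163194] [-0.1  0.  -0.   0.  -0.   0.1]
[282.72097058 249.70393421]
((441.5157470703125, 190.94395446777344), (45.65598678588867, 55.91074752807617), 15.096016883850098) 499
[[412.1949  211.98935]
 [426.75616 158.00803]
 [470.8366  169.89856]
 [456.27533 223.87988]]
hole [[430.25653691 162.19467271  11.        ]] 31.5
hole [[426.81477879 213.41010087  11.        ]] 23.5
hole [[440.98990968 164.57405898  11.        ]] 37.0
hole [[434.61260211 189.15782076  11.        ]] 349.0
hole [[435.71280653 215.69998559  11.        ]] 26.0
hole [[450.51465306 167.10561351  11.        ]] 47.0
hole [[458.33626343 211.20410808  11.        ]] 37.0
```

The wrist view at TCP height -1.6 mm shows the plate centred between the pads at (280,248). The pad tips appear at (185,257) and (369,257), which looks higher above the mat than I expected. I'll check the tip height in the scene view.

Run:
```python
from h import *
s=state();w=read_camera("scene")[...,::-1].copy()
R=np.array(s["ee_rot"]);t=np.array(s["tool_pos"])
c=proj("scene",[t])[0].astype(int);x0,y0=c[0]-50,c[1]-60
k=w[y0:y0+90,x0:x0+120];k=cv2.resize(k,None,fx=6,fy=6,interpolation=cv2.INTER_CUBIC)
for z,col in((-9,(255,0,0)),(-37,(255,255,0))):
  for y in(-36,36):
    p=(proj("scene",[t+R@np.array([0,y,z])/1000])[0]-[x0,y0])*6
    cv2.circle(k,tuple(int(v) for v in p),4,col,-1)
cv2.imwrite("pics/sc2.png",k)
```

```text
(no output)
```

View pics/sc2.png

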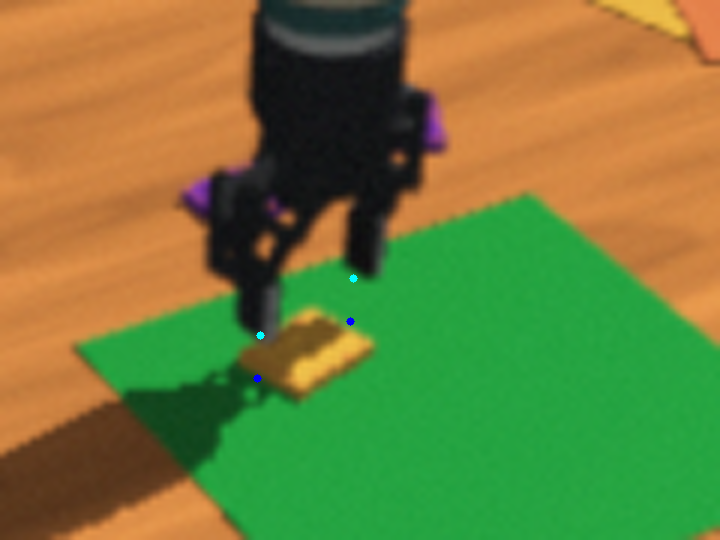

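The scene crop shows the fingertips at the cyan marks, about 37 mm behind the reported TCP and so about 35 mm above the bench. The blue marks are where the text's geometry would put them. I'll go lower in stages and watch the force.

Request:
move_arm:
  fingers: [0.85,0.85,0.85,0.85,0.85,0.85,0.85,0.85,0.85,0.85]
  delta_pos:
    - [-0.2,-1,8]
    - [0,0,8]
    - [0,0,6]
    - [0,0,2]
    - [0,0,0]
    - [0,0,0]
    - [0,0,0]
    - [0,0,0]
    - [0,0,0]
    - [0,0,0]
  rot:
    - [0,0,0]
    - [0,0,0]
    - [0,0,0]
    - [0,0,0]
    - [0,0,0]
    - [0,0,0]
    - [0,0,0]
    - [0,0,0]
    - [0,0,0]
    - [0,0,0]

```text
time_s: 6.9
tool_pos: [0.4403, 0.1929, -0.0256]
ee_rot: [[0.966, 0.259, 0.0], [0.259, -0.966, -0.0], [0.0, 0.0, -1.0]]
wrist_force: [-0.0, 0.7, -0.2]
opening: 0.0727
finger_force: 0.0
```

Run:
```python
from h import *
s=state();w=read_camera("wrist");print(s["tool_pos"],s["wrist_force"])
v=read_camera("scene");c=proj("scene",[(.441,.19,.02)])[0].astype(int)
k=cv2.resize(v[c[1]-35:c[1]+30,c[0]-40:c[0]+40],None,fx=6,fy=6,interpolation=cv2.INTER_CUBIC)[:,:,::-1]
W=w[150:350,130:430,::-1];W=cv2.resize(W,(480,320))
cv2.imwrite("pics/w5.png",np.vstack([k[:270],W]));
```

```text
[ 0.44029406  0.19286893 -0.02557703] [-0.01064664  0.69400648 -0.23056353]
```

View pics/w5.png

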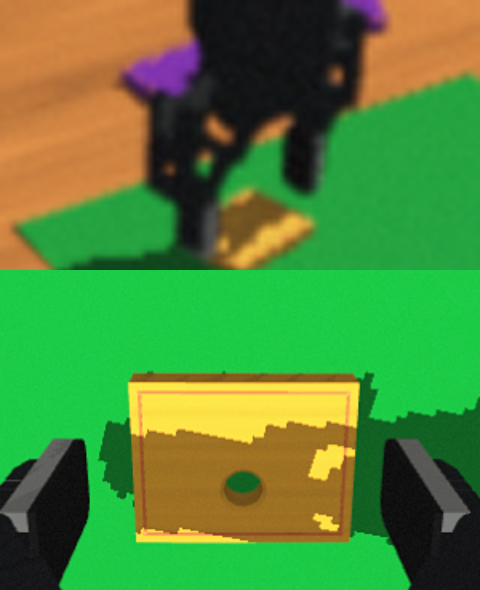

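Request:
move_arm:
  fingers: [0.85,0.85,0.85,0.85,0.85,0.85,0.85,0.85,0.85,0.85]
  delta_pos:
    - [0.2,1.8,1]
    - [0,0,1]
    - [0,0,1]
    - [0,0,1]
    - [0,0,0.5]
    - [0,0,0]
    - [0,0,0]
    - [0,0,0]
    - [0,0,0]
    - [0,0,0]
  rot:
    - [0,0,0]
    - [0,0,0]
    - [0,0,0]
    - [0,0,0]
    - [0,0,0]
    - [0,0,0]
    - [0,0,0]
    - [0,0,0]
    - [0,0,0]
    - [0,0,0]

```text
time_s: 8.25
tool_pos: [0.4409, 0.1911, -0.0301]
ee_rot: [[0.966, 0.259, 0.0], [0.259, -0.966, -0.0], [0.0, 0.0, -1.0]]
wrist_force: [-0.4, -0.8, -1.0]
opening: 0.0723
finger_force: 0.0
```

Request:
move_arm:
  fingers: [0.85,0.85,0.85,0.85,0.85,0.85,0.85,0.85,0.85,0.85]
  delta_pos:
    - [0,0,0.5]
    - [0,0,0.5]
    - [0,0,0.5]
    - [0,0,0.5]
    - [0,0,0]
    - [0,0,0]
    - [0,0,0]
    - [0,0,0]
    - [0,0,0]
    - [0,0,0]
  rot:
    - [0,0,0]
    - [0,0,0]
    - [0,0,0]
    - [0,0,0]
    - [0,0,0]
    - [0,0,0]
    - [0,0,0]
    - [0,0,0]
    - [0,0,0]
    - [0,0,0]

```text
time_s: 9.5
tool_pos: [0.4409, 0.1911, -0.0321]
ee_rot: [[0.966, 0.259, 0.0], [0.259, -0.966, -0.0], [-0.0, 0.0, -1.0]]
wrist_force: [0.2, 0.4, 0.5]
opening: 0.0725
finger_force: 0.0
```

Request:
move_arm:
  fingers: [0.8,0.76,0.72,0.71,0.7,0.7,0.7,0.7,0.7,0.7]
  delta_pos:
    - [0,0,0]
    - [0,0,0]
    - [0,0,0]
    - [0,0,0]
    - [0,0,0]
    - [0,0,0]
    - [0,0,0]
    - [0,0,0]
    - [0,0,0]
    - [0,0,0]
  rot:
    - [0,0,0]
    - [0,0,0]
    - [0,0,0]
    - [0,0,0]
    - [0,0,0]
    - [0,0,0]
    - [0,0,0]
    - [0,0,0]
    - [0,0,0]
    - [0,0,0]

```text
time_s: 10.75
tool_pos: [0.4409, 0.1912, -0.0321]
ee_rot: [[0.966, 0.259, 0.0], [0.259, -0.966, -0.0], [0.0, 0.0, -1.0]]
wrist_force: [-0.2, -0.2, 0.6]
opening: 0.0597
finger_force: 0.0
```

Run:
```python
from h import *
s=state();w=read_camera("wrist");print(s["tool_pos"],s["wrist_force"])
v=read_camera("scene");c=proj("scene",[(.441,.19,.02)])[0].astype(int)
k=cv2.resize(v[c[1]-30:c[1]+25,c[0]-35:c[0]+35],None,fx=7,fy=7,interpolation=cv2.INTER_CUBIC)[:,:,::-1]
W=w[170:310,180:380,::-1];W=cv2.resize(W,(490,343))
W=W[:210]
cv2.imwrite("pics/w6.png",np.vstack([k,W]));
```

```text
[ 0.4408892   0.19115959 -0.03213561] [-0.22253264 -0.21557303  0.62607169]
```

View pics/w6.png

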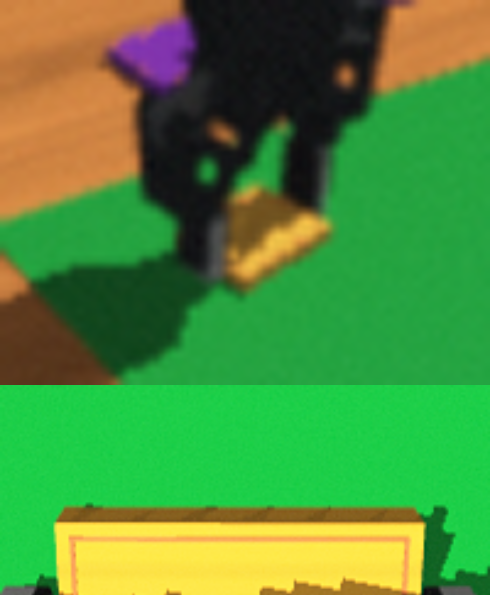

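The fingers straddle the plate's short edges, low and with no contact force. I'll close and lift.

Request:
move_arm:
  fingers: [0.65,0.6,0.6,0.6,0.6,0.6,0.6,0.6,0.6,0.6]
  delta_pos:
    - [0,0,0]
    - [0,0,0]
    - [0,0,0]
    - [0,0,0]
    - [0,0,0]
    - [0,0,0]
    - [0,0,0]
    - [0,0,0]
    - [0,0,0]
    - [0,0,0]
  rot:
    - [0,0,0]
    - [0,0,0]
    - [0,0,0]
    - [0,0,0]
    - [0,0,0]
    - [0,0,0]
    - [0,0,0]
    - [0,0,0]
    - [0,0,0]
    - [0,0,0]

```text
time_s: 12.1
tool_pos: [0.4409, 0.1912, -0.0316]
ee_rot: [[0.966, 0.259, 0.0], [0.259, -0.966, -0.0], [0.0, 0.0, -1.0]]
wrist_force: [-0.8, 0.2, 5.8]
opening: 0.054
finger_force: 62.5
```

Request:
move_arm:
  fingers: [0.6,0.6,0.6,0.6,0.6,0.6,0.6,0.6,0.6,0.6]
  delta_pos:
    - [0,0,-20]
    - [0,0,-20]
    - [0,0,-20]
    - [13,47,0]
    - [13,47,0]
    - [13,47,0]
    - [13,47,0]
    - [13,47,0]
    - [13,47,0]
    - [13,47,0]
  rot:
    - [0,0,0]
    - [0,0,0.106]
    - [0,0,0.106]
    - [0,0,0]
    - [0,0,0]
    - [0,0,0]
    - [0,0,0]
    - [0,0,0]
    - [0,0,0]
    - [0,0,0]

```text
time_s: 13.35
tool_pos: [0.5481, -0.1343, 0.0275]
ee_rot: [[0.999, 0.049, -0.001], [0.049, -0.999, 0.0], [-0.001, -0.0, -1.0]]
wrist_force: [0.9, 0.7, -1.2]
opening: 0.0541
finger_force: 64.4
```

Run:
```python
from h import *
for i in range(4):read_camera("wrist")
s=state();w=read_camera("wrist");print(s["tool_pos"],s["ee_rot"].round(4).tolist(),s["opening"],s["joint_vel"].round(1))
cv2.imwrite("pics/w7.png",w[...,::-1])
```

```text
[ 0.54759692 -0.13339593  0.02726122] [[0.9989, 0.0477, -0.0015], [0.0477, -0.9989, 0.0009], [-0.0014, -0.001, -1.0]] 0.05410931419545669 [ 1.9 -0.8  1.8  0.4  0.5  0.1]
```

View pics/w7.png

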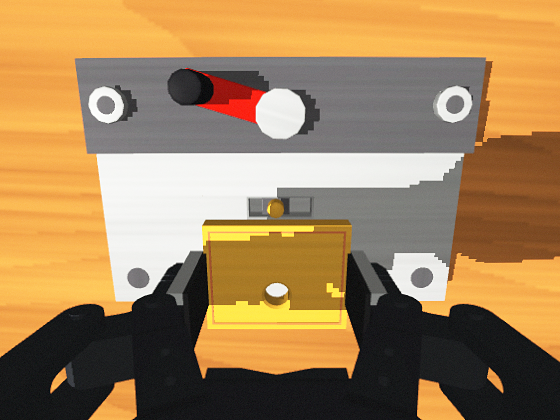

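The view is good: the plate is held square, with its hole at (276,293) and far edge at row 222. The dowel is at (276,209) in the slot and the fence edge at row 153. I'll measure the offsets now.

```bash
cat > m.py <<'E'
from h import *
read_camera("wrist");s=state();w=read_camera("wrist");zt=s["tool_pos"][2]+.0346+.008
g=cv2.cvtColor(w,cv2.COLOR_RGB2GRAY);h=cv2.cvtColor(w,cv2.COLOR_RGB2HSV)
m=cv2.inRange(h,(12,130,60),(35,255,255))
roi=np.zeros_like(m);roi[195:345,195:360]=255;m&=roi
n,l,st,c=cv2.connectedComponentsWithStats(m)
i=1+np.argmax(st[1:,4]);print([(c[j].round(1),st[j]) for j in range(1,n) if st[j,4]>40])
mm=(l==i).astype(np.uint8);cs,hi=cv2.findContours(mm,cv2.RETR_CCOMP,cv2.CHAIN_APPROX_NONE)
for q,hh in zip(cs,hi[0]):
    if hh[3]>=0 and cv2.contourArea(q)>60:
        (x,y),r=cv2.minEnclosingCircle(q);M=cv2.moments(q);print("hole top plane",cast("wrist",[(M['m10']/M['m00'],M['m01']/M['m00'])],zt,s)*1000,x,y,r)
# edges by gradient on plate: left/right columns at row 260-ish, fence row
f=cv2.GaussianBlur(h[...,1].astype(np.float32),(3,3),0)
for r in (232,238,244):
    row=f[r,185:370];d=np.diff(row);a=185+np.argmax(d[:40])+.5;b=185+len(d)-40+np.argmin(d[-40:])+.5
    P=cast("wrist",[(a,r),(b,r)],zt,s)*1000;print("sides",a,b,P[:,:2].round(1).tolist(),P.mean(0).round(2))
gg=g.astype(np.float32);ed=[]
for cidx in range(120,450,10):
    col=gg[135:170,cidx];d=np.diff(col);ed.append((cidx,135+np.argmax(d)+.5))
P=cast("wrist",ed,.029,s);P=P[abs(P[:,0]-np.median(P[:,0]))<.006]
a=np.polyfit(P[:,1],P[:,0],1);print("fence",a,np.degrees(np.arctan(-a[0])),"tool yaw",np.degrees(np.arctan2(s["ee_rot"][1][0],s["ee_rot"][0][0])),s["tool_pos"])
ex=np.array([1,-a[0]])/np.hypot(1,a[0]);print("fence u",ex@[np.polyval(a,-.13),-.13])
dm=(l!=i)&(m>0);dm[225:]=0;y,x=np.nonzero(dm);D=cast("wrist",[(x.mean(),y.mean())],.025,s);print("dowel",D*1000,len(x))
for nme,uv,z in(("screwL",(106,104),.0355),("screwR",(453,104),.0355)):print(nme,cast("wrist",[uv],z,s)*1000)
E
python3 m.py
```

```text
[(array([278.5, 206.9]), array([271, 198,  16,  19, 255], dtype=int32)), (array([276.3, 282.5]), array([  195,   220,   163,   125, 17646], dtype=int32))]
hole top plane [[ 542.36700846 -132.22076964   69.94280879]] 276.0416564941406 289.5 12.052132606506348
hole top plane [[ 547.93194503 -106.54969046   69.94280879]] 210.5 273.5 30.536962509155273
hole top plane [[ 560.4516993  -152.30197044   69.94280879]] 318.5 260.7903137207031 39.871315002441406
sides 201.5 351.5 [[564.7, -103.2], [567.5, -159.0]] [ 566.11 -131.07   69.94]
sides 202.5 350.5 [[562.3, -103.5], [565.2, -158.8]] [ 563.74 -131.19   69.94]
sides 202.5 350.5 [[559.9, -103.5], [562.8, -159.1]] [ 561.33 -131.31   69.94]
fence [-0.05085691  0.58390977] 2.9113778207401375 tool yaw 2.863297264429306 [ 0.54691157 -0.13177143  0.02734281]
fence u 0.583156109452641
dowel [[ 562.86462881 -132.14934868   25.        ]] 255
screwL [[608.22055626 -55.25566624  35.5       ]]
screwR [[ 615.77222936 -204.55725087   35.5       ]]
```

Request:
move_arm:
  fingers: [0.6,0.6,0.6,0.6,0.6,0.6,0.6,0.6,0.6,0.6]
  delta_pos:
    - [10,0.8,10]
    - [7,0,8]
    - [2,0,6]
    - [0,0,5]
    - [0,0,4]
    - [0,0,2]
    - [0,0,0]
    - [0,0,0]
    - [0,0,0]
    - [0,0,0]
  rot:
    - [0,0,0]
    - [0,0,0]
    - [0,0,0]
    - [0,0,0]
    - [0,0,0]
    - [0,0,0]
    - [0,0,0]
    - [0,0,0]
    - [0,0,0]
    - [0,0,0]

```text
time_s: 14.95
tool_pos: [0.5673, -0.1328, -0.0069]
ee_rot: [[0.999, 0.05, 0.0], [0.05, -0.999, -0.0], [0.0, 0.0, -1.0]]
wrist_force: [-0.6, 0.1, -0.2]
opening: 0.054
finger_force: 64.4
```

Run:
```python
from h import *
s=state();w=read_camera("wrist");print(s["tool_pos"],s["wrist_force"],s["joint_vel"].round(1))
cv2.imwrite("pics/w8.png",cv2.resize(w[100:340,140:420,::-1],None,fx=2.5,fy=2.5))
p=s["tool_pos"];print("u,v",p[:2]@[.9987,.0508],p[:2]@[-.0508,.9987])
```

```text
[ 0.56725589 -0.13277557 -0.00694757] [-0.6025403   0.11853809 -0.24530613] [0.1 0.1 0.  0.1 0.1 0.1]
u,v 0.5597734627876477 -0.16141956179864567
```

View pics/w8.png

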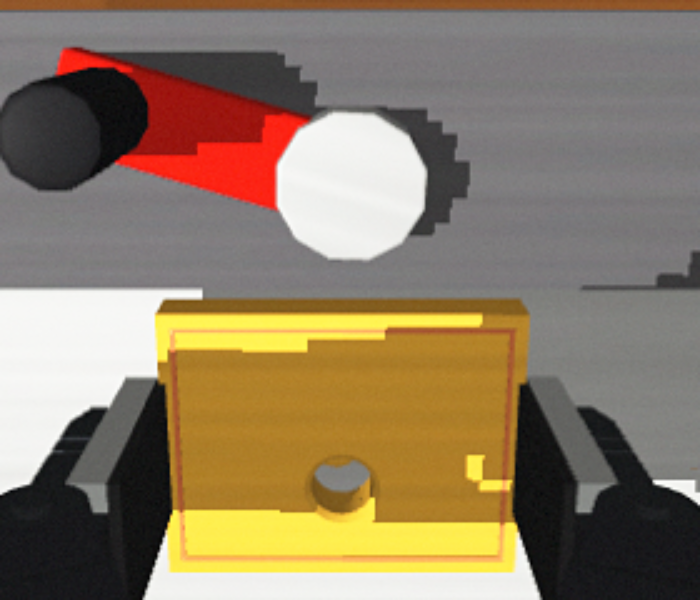

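Request:
move_arm:
  fingers: [0.6,0.6,0.6,0.6,0.6,0.6,0.6,0.6,0.6,0.6]
  delta_pos:
    - [0,-1.5,0]
    - [0.3,0,0]
    - [0.3,0,0]
    - [0.3,0,0]
    - [0.3,0,0]
    - [0,0,0]
    - [0,0,0]
    - [0,0,0]
    - [0,0,0]
    - [0,0,0]
  rot:
    - [0,0,0]
    - [0,0,0]
    - [0,0,0]
    - [0,0,0]
    - [0,0,0]
    - [0,0,0]
    - [0,0,0]
    - [0,0,0]
    - [0,0,0]
    - [0,0,0]

```text
time_s: 16.25
tool_pos: [0.5683, -0.1312, -0.0071]
ee_rot: [[0.999, 0.05, -0.0], [0.05, -0.999, -0.0], [-0.0, 0.0, -1.0]]
wrist_force: [-0.3, -0.8, -1.0]
opening: 0.054
finger_force: 64.4
```

Request:
move_arm:
  fingers: [0.6,0.6,0.6,0.6,0.6,0.6,0.6,0.6,0.6,0.6]
  delta_pos:
    - [0.2,0,0]
    - [0.2,0,0]
    - [0.2,0,0]
    - [0,0,0]
    - [0,0,0]
    - [0,0,0]
    - [0,0,0]
    - [0,0,0]
    - [0,0,0]
    - [0,0,0]
  rot:
    - [0,0,0]
    - [0,0,0]
    - [0,0,0]
    - [0,0,0]
    - [0,0,0]
    - [0,0,0]
    - [0,0,0]
    - [0,0,0]
    - [0,0,0]
    - [0,0,0]

```text
time_s: 17.5
tool_pos: [0.5689, -0.1312, -0.0071]
ee_rot: [[0.999, 0.05, 0.0], [0.05, -0.999, -0.0], [0.0, 0.0, -1.0]]
wrist_force: [0.8, 0.2, -1.1]
opening: 0.0543
finger_force: 64.4
```

Run:
```python
from h import *
s=state();w=read_camera("wrist");print(s["tool_pos"],s["wrist_force"])
p=s["tool_pos"];print("u,v",p[:2]@[.9987,.0508],p[:2]@[-.0508,.9987])
cv2.imwrite("pics/w9.png",w[:,:,::-1])
# gradient profile along columns around plate front edge
f=w.astype(int)
for c in (230,300,330): print(c,[tuple(f[r,c]) for r in range(212,236,1)])
```

```text
[ 0.56889359 -0.13115685 -0.00708866] [ 0.75356974  0.19835827 -1.10500974]
u,v 0.5614912625886066 -0.1598861356051591
230 [(np.int64(132), np.int64(129), np.int64(130)), (np.int64(130), np.int64(128), np.int64(130)), (np.int64(125), np.int64(121), np.int64(126)), (np.int64(128), np.int64(124), np.int64(127)), (np.int64(128), np.int64(124), np.int64(126)), (np.int64(131), np.int64(129), np.int64(132)), (np.int64(92), np.int64(90), np.int64(94)), (np.int64(53), np.int64(54), np.int64(58)), (np.int64(104), np.int64(78), np.int64(41)), (np.int64(137), np.int64(97), np.int64(35)), (np.int64(135), np.int64(96), np.int64(35)), (np.int64(128), np.int64(92), np.int64(28)), (np.int64(125), np.int64(87), np.int64(29)), (np.int64(207), np.int64(145), np.int64(42)), (np.int64(255), np.int64(234), np.int64(77)), (np.int64(255), np.int64(245), np.int64(85)), (np.int64(255), np.int64(244), np.int64(84)), (np.int64(255), np.int64(244), np.int64(83)), (np.int64(255), np.int64(247), np.int64(83)), (np.int64(254), np.int64(224), np.int64(97)), (np.int64(254), np.int64(176), np.int64(103)), (np.int64(25
[... 1634 characters left out ...]
, np.int64(47)), (np.int64(133), np.int64(93), np.int64(33)), (np.int64(133), np.int64(96), np.int64(30)), (np.int64(132), np.int64(96), np.int64(29)), (np.int64(127), np.int64(94), np.int64(32)), (np.int64(208), np.int64(151), np.int64(47)), (np.int64(255), np.int64(234), np.int64(77)), (np.int64(255), np.int64(243), np.int64(81)), (np.int64(255), np.int64(242), np.int64(84)), (np.int64(255), np.int64(248), np.int64(86)), (np.int64(251), np.int64(208), np.int64(60)), (np.int64(166), np.int64(98), np.int64(42)), (np.int64(166), np.int64(82), np.int64(50)), (np.int64(177), np.int64(112), np.int64(47)), (np.int64(180), np.int64(132), np.int64(40)), (np.int64(183), np.int64(137), np.int64(41))]
```

Request:
move_arm:
  fingers: [0.6,0.6,0.6,0.6,0.6,0.6,0.6,0.6,0.6,0.6]
  delta_pos:
    - [0.1,0,1]
    - [0.1,0,1]
    - [0.1,0,0]
    - [0.1,0,0]
    - [0,0,0]
    - [0,0,0]
    - [0,0,0]
    - [0,0,0]
    - [0,0,0]
    - [0,0,0]
  rot:
    - [0,0,0]
    - [0,0,0]
    - [0,0,0]
    - [0,0,0]
    - [0,0,0]
    - [0,0,0]
    - [0,0,0]
    - [0,0,0]
    - [0,0,0]
    - [0,0,0]

```text
time_s: 18.8
tool_pos: [0.5691, -0.1311, -0.0092]
ee_rot: [[0.999, 0.05, -0.0], [0.05, -0.999, 0.0], [-0.0, -0.0, -1.0]]
wrist_force: [-1.7, -0.4, -1.4]
opening: 0.0539
finger_force: 64.3
```

Request:
move_arm:
  fingers: [0.6,0.6,0.6,0.6,0.6,0.6,0.6,0.6,0.6,0.6]
  delta_pos:
    - [0,0,0.3]
    - [0,0,0.3]
    - [0,0,0.3]
    - [0,0,0.3]
    - [0,0,0]
    - [0,0,0]
    - [0,0,0]
    - [0,0,0]
    - [0,0,0]
    - [0,0,0]
  rot:
    - [0,0,0]
    - [0,0,0]
    - [0,0,0]
    - [0,0,0]
    - [0,0,0]
    - [0,0,0]
    - [0,0,0]
    - [0,0,0]
    - [0,0,0]
    - [0,0,0]

```text
time_s: 20.05
tool_pos: [0.569, -0.1311, -0.0104]
ee_rot: [[0.999, 0.05, -0.0], [0.05, -0.999, -0.0], [-0.0, 0.0, -1.0]]
wrist_force: [-3.1, 0.5, -0.4]
opening: 0.0541
finger_force: 64.5
```

Request:
move_arm:
  fingers: [0.6,0.6,0.6,0.6,0.6,0.6,0.6,0.6,0.6,0.6]
  delta_pos:
    - [-0.1,0,0.3]
    - [0,0,0.3]
    - [0,0,0.3]
    - [0,0,0.3]
    - [0,0,0]
    - [0,0,0]
    - [0,0,0]
    - [0,0,0]
    - [0,0,0]
    - [0,0,0]
  rot:
    - [0,0,0]
    - [0,0,0]
    - [0,0,0]
    - [0,0,0]
    - [0,0,0]
    - [0,0,0]
    - [0,0,0]
    - [0,0,0]
    - [0,0,0]
    - [0,0,0]

```text
time_s: 21.3
tool_pos: [0.5691, -0.1311, -0.0115]
ee_rot: [[0.999, 0.05, -0.0], [0.05, -0.999, -0.0], [-0.0, 0.0, -1.0]]
wrist_force: [-4.0, 0.6, -0.0]
opening: 0.0539
finger_force: 64.5
```

Request:
move_arm:
  fingers: [0.6,0.6,0.6,0.6,0.6,0.6,0.6,0.6,0.6,0.6]
  delta_pos:
    - [-0.2,0,0.3]
    - [0,0,0.3]
    - [0,0,0.3]
    - [0,0,0.3]
    - [0,0,0.3]
    - [0,0,0]
    - [0,0,0]
    - [0,0,0]
    - [0,0,0]
    - [0,0,0]
  rot:
    - [0,0,0]
    - [0,0,0]
    - [0,0,0]
    - [0,0,0]
    - [0,0,0]
    - [0,0,0]
    - [0,0,0]
    - [0,0,0]
    - [0,0,0]
    - [0,0,0]

```text
time_s: 22.55
tool_pos: [0.5691, -0.1312, -0.013]
ee_rot: [[0.999, 0.05, 0.0], [0.05, -0.999, -0.0], [0.0, 0.0, -1.0]]
wrist_force: [-4.2, 0.1, -0.5]
opening: 0.0537
finger_force: 64.5
```

Request:
move_arm:
  fingers: [0.6,0.6,0.6,0.6,0.6,0.6,0.6,0.6,0.6,0.6]
  delta_pos:
    - [-0.1,0,0.3]
    - [0,0,0.3]
    - [0,0,0.3]
    - [0,0,0.2]
    - [0,0,0.2]
    - [0,0,0]
    - [0,0,0]
    - [0,0,0]
    - [0,0,0]
    - [0,0,0]
  rot:
    - [0,0,0]
    - [0,0,0]
    - [0,0,0]
    - [0,0,0]
    - [0,0,0]
    - [0,0,0]
    - [0,0,0]
    - [0,0,0]
    - [0,0,0]
    - [0,0,0]

```text
time_s: 23.8
tool_pos: [0.5691, -0.1312, -0.0143]
ee_rot: [[0.999, 0.05, 0.0], [0.05, -0.999, -0.0], [0.0, 0.0, -1.0]]
wrist_force: [-1.2, -0.3, -1.3]
opening: 0.0541
finger_force: 64.5
```

Run:
```python
from h import *
s=state();w=read_camera("wrist");print(s["tool_pos"],s["wrist_force"])
f=w.astype(int)
a=cv2.resize(w[150:340,170:390,::-1],None,fx=2.6,fy=2.6)
cv2.imwrite("pics/w10.png",a)
```

```text
[ 0.56908482 -0.13121319 -0.01427922] [-1.17308469 -0.31841042 -1.33472554]
```

View pics/w10.png

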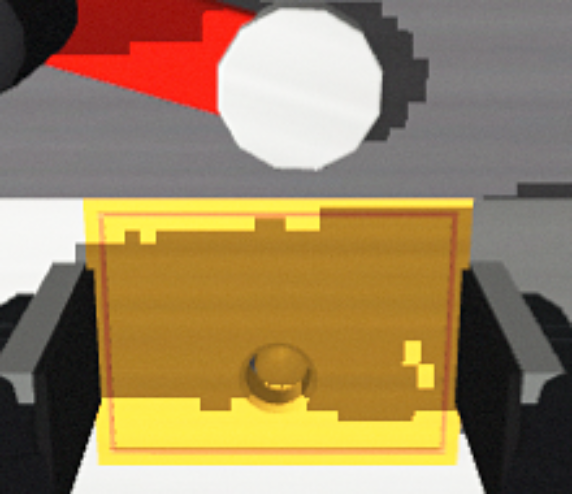

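The blank is flush at the fence and the dowel shows inside the hole at crop (280,372). I'll release it and rise.

Request:
move_arm:
  fingers: [0.68,0.72,0.76,0.76,0.76,0.76,0.76,0.76,0.76,0.76]
  delta_pos:
    - [0,0,0]
    - [0,0,0]
    - [0,0,0]
    - [0,0,0]
    - [0,0,0]
    - [0,0,-5]
    - [0,0,-15]
    - [0,0,-25]
    - [0,0,-25]
    - [0,0,-20]
  rot:
    - [0,0,0]
    - [0,0,0]
    - [0,0,0]
    - [0,0,0]
    - [0,0,0]
    - [0,0,0]
    - [0,0,0]
    - [0,0,0]
    - [0,0,0]
    - [0,0,0]

```text
time_s: 25.1
tool_pos: [0.5696, -0.1314, 0.0781]
ee_rot: [[0.999, 0.05, 0.002], [0.05, -0.999, -0.001], [0.002, 0.001, -1.0]]
wrist_force: [0.3, -0.6, -0.7]
opening: 0.0649
finger_force: 0.0
```

```bash
cat > chk.py <<'E'
from h import *
for i in range(3):read_camera("wrist")
s=state();w=read_camera("wrist");print(s["tool_pos"],s["joints"].round(1))
h=cv2.cvtColor(w,cv2.COLOR_RGB2HSV);ex=np.array([.9987,.0508]);ey=np.array([-.0508,.9987])
uvf=lambda P:(P[:,:2]@np.c_[ex,ey]*1000).round(2)
F=lambda u,v,z:np.array([*(u*ex+v*ey),z])
def box(a,b,c,d,z):return cv2.fillConvexPoly(np.zeros(h.shape[:2],np.uint8),proj("wrist",[F(a,c,z),F(a,d,z),F(b,d,z),F(b,c,z)],s).astype(np.int32),255)
m=cv2.inRange(h,(12,110,60),(35,255,255))&box(.525,.600,-.205,-.115,.025)
cs=cv2.findContours(m,0,1)[0];o=max(cs,key=cv2.contourArea).reshape(-1,2)
P=cast("wrist",o,.028,s);q=(P[:,:2]@np.c_[ex,ey]*1000).astype(np.float32);r=cv2.minAreaRect(q);print("plate u,v",r)
q2=cv2.boxPoints(r);print(q2.round(1).tolist())
led=box(.53,.635,-.215,-.05,.045)
red=cv2.inRange(h,(0,150,70),(8,255,255))|cv2.inRange(h,(172,150,70),(179,255,255));red&=led
y,x=np.nonzero(red);print("red",len(x),uvf(cast("wrist",np.c_[x,y],.036,s)).mean(0))
wh=cv2.inRange(h,(0,0,140),(179,60,255))&box(.588,.614,-.177,-.149,.036)
y,x=np.nonzero(wh);print("pivot",len(x),uvf(cast("wrist",[(x.mean(),y.mean())],.036,s)))
bk=cv2.inRange(h,(0,0,0),(179,255,45))&led
n,l,st,c=cv2.connectedComponentsWithStats(bk)
for i in range(1,n):
    if st[i,4]>120:print("dark",c[i].round(1),st[i],uvf(cast("wrist",[c[i]],.063,s)))
E
python3 chk.py
```

```text
[ 0.57006385 -0.13153933  0.07763223] [-19.8  21.8  95.7  -0.   62.3  67.3]
plate u,v ((561.2570190429688, -160.10977172851562), (55.893741607666016, 43.04317092895508), 89.9659652709961)
[[539.7000122070312, -188.0], [582.7999877929688, -188.10000610351562], [582.7999877929688, -132.1999969482422], [539.7999877929688, -132.1999969482422]]
red 1015 [ 608.27199015 -141.8399803 ]
pivot 1088 [[ 600.84 -162.77]]
dark [217. 135.] [201 123  30  26 525] [[ 612.36 -130.84]]
dark [187.8 263.3] [178 254  17  17 204] [[ 542.9  -111.87]]
dark [362.9 262.1] [359 254   9  17 137] [[ 543.55 -207.83]]
```

Request:
move_arm:
  fingers: [0.4,0.4,0.4,0.4,0.4,0.4,0.4,0.4,0.4,0.4]
  delta_pos:
    - [16.7,-10.4,0]
    - [16.7,-10.4,0]
    - [16.7,-10.4,0]
    - [0,0,0]
    - [0,0,0]
    - [0,0,0]
    - [0,0,0]
    - [0,0,0]
    - [0,0,0]
    - [0,0,0]
  rot:
    - [0,0,0]
    - [0,0,0]
    - [0,0,0]
    - [0,0,-0.176]
    - [0,0,-0.176]
    - [0,0,-0.176]
    - [0,0,-0.176]
    - [0,0,-0.176]
    - [0,0,-0.176]
    - [0,0,-0.176]

```text
time_s: 26.55
tool_pos: [0.6184, -0.0965, 0.0752]
ee_rot: [[0.279, 0.96, -0.0], [0.96, -0.279, 0.0], [0.0, -0.0, -1.0]]
wrist_force: [-1.3, 0.4, 0.1]
opening: 0.0344
finger_force: 0.0
```

Run:
```python
from h import *
for i in range(3):read_camera("wrist")
s=state();w=read_camera("wrist");h=cv2.cvtColor(w,cv2.COLOR_RGB2HSV)
p=np.array(s["tool_pos"]);R=np.array(s["ee_rot"]);print(p,np.degrees(np.arctan2(R[1,0],R[0,0])),s["opening"],s["joints"].round(0))
E=np.array([[.9987,.0508],[-.0508,.9987]]);print("tcp uv",E@p[:2])
T=lambda P:((P-p)@R*1000).round(1)
red=cv2.inRange(h,(0,150,70),(8,255,255))|cv2.inRange(h,(172,150,70),(179,255,255))
y,x=np.nonzero(red);print("red in tool",len(x),T(cast("wrist",np.c_[x,y],.036,s)).mean(0))
k0=proj("wrist",[[.6187,-.0977,.063]],s)[0];print("pred knob px",k0)
bk=cv2.inRange(h,(0,0,0),(179,255,60));n,l,st,c=cv2.connectedComponentsWithStats(bk)
for i in range(1,n):
    if st[i,4]>100 and np.hypot(*(c[i]-k0))<60:print(c[i].round(1),st[i],T(cast("wrist",[c[i]],.063,s)))
```

```text
[ 0.61810434 -0.09675041  0.07525241] 73.33147822513399 0.03400529916425709 [-15.  25.  90.   0.  65.   1.]
tcp uv [ 0.61238588 -0.12802433]
red in tool 600 [-11.48216667  -0.06916667  39.2935    ]
pred knob px [279.29232154 232.87916498]
[281.4 229.1] [265 208  36  50 957] [[ 1.4  1.9 12.3]]
```

Request:
move_arm:
  fingers: [0.4,0.4,0.4,0.4,0.4,0.4,0.3,0.24,0.24,0.24]
  delta_pos:
    - [0,0.5,12]
    - [0,0,14]
    - [0,0,14]
    - [0,0,10]
    - [0,0,6]
    - [0,0,2]
    - [0,0,0]
    - [0,0,0]
    - [0,0,0]
    - [0,0,0]
  rot:
    - [0,0,0]
    - [0,0,0]
    - [0,0,0]
    - [0,0,0]
    - [0,0,0]
    - [0,0,0]
    - [0,0,0]
    - [0,0,0]
    - [0,0,0]
    - [0,0,0]

```text
time_s: 28.0
tool_pos: [0.618, -0.0977, 0.018]
ee_rot: [[0.285, 0.959, 0.001], [0.959, -0.285, -0.0], [-0.0, 0.001, -1.0]]
wrist_force: [0.9, -0.7, -0.6]
opening: 0.0205
finger_force: 0.0
```

Request:
move_arm:
  fingers: [0.24,0.24,0.24,0.24,0.24,0.24,0.24,0.24,0.24,0.24]
  delta_pos:
    - [-0.2,-3.6,0]
    - [-0.2,-3.6,0]
    - [-0.2,-3.6,0]
    - [-0.2,-3.6,0]
    - [-0.2,-3.6,0]
    - [-0.2,-3.6,0]
    - [-0.2,-3.6,0]
    - [-0.2,-3.6,0]
    - [-0.2,-3.6,0]
    - [-0.2,-3.6,0]
  rot:
    - [0,0,-0.1]
    - [0,0,-0.1]
    - [0,0,-0.1]
    - [0,0,-0.1]
    - [0,0,-0.1]
    - [0,0,-0.1]
    - [0,0,-0.1]
    - [0,0,-0.1]
    - [0,0,-0.1]
    - [0,0,-0.1]

```text
time_s: 29.25
tool_pos: [0.5855, -0.1053, 0.0181]
ee_rot: [[-0.655, 0.756, 0.003], [0.756, 0.655, -0.0], [-0.002, 0.002, -1.0]]
wrist_force: [2.3, 0.6, -1.2]
opening: 0.0203
finger_force: 0.9
```

Request:
move_arm:
  fingers: [0.24,0.24,0.24,0.24,0.24,0.24,0.24,0.24,0.24,0.24]
  delta_pos:
    - [-0.2,-3.6,0]
    - [-0.2,-3.6,0]
    - [-0.2,-3.6,0]
    - [-0.2,-3.6,0]
    - [-0.2,-3.6,0]
    - [-0.2,-3.6,0]
    - [-0.2,-3.6,0]
    - [-0.2,-3.6,0]
    - [0,0,0]
    - [0,0,0]
  rot:
    - [0,0,-0.1]
    - [0,0,-0.1]
    - [0,0,-0.1]
    - [0,0,-0.1]
    - [0,0,-0.1]
    - [0,0,-0.1]
    - [0,0,-0.1]
    - [0,0,-0.1]
    - [0,0,-0.1]
    - [0,0,0]

```text
time_s: 30.5
tool_pos: [0.5718, -0.1304, 0.0178]
ee_rot: [[-0.999, -0.039, 0.0], [-0.039, 0.999, -0.0], [-0.0, -0.0, -1.0]]
wrist_force: [-0.8, 0.6, 0.6]
opening: 0.0204
finger_force: 0.0
```

Run:
```python
from h import *
s=state();p=np.array(s["tool_pos"]);R=np.array(s["ee_rot"])
E=np.array([[.9987,.0508],[-.0508,.9987]]);q=E@p[:2];d=q-[.6011,-.1628];print("tcp uv",q,"rel",d,"theta",np.arctan2(-d[0],d[1]),"yaw-theta",np.degrees(np.arctan2(R[1,0],R[0,0]))-2.91-90,s["wrist_force"],s["opening"])
```

```text
tcp uv [ 0.56443138 -0.1592731 ] rel [-0.03666862  0.0035269 ] theta 1.474908105355331 yaw-theta -270.6756636614365 [-0.84771714  0.64214645  0.60803726] 0.02041910932078998
```

Request:
move_arm:
  fingers: [0.24,0.24,0.24,0.22,0.2,0.18,0.165,0.16,0.155,0.155]
  delta_pos:
    - [0,-1.5,0]
    - [0,-1.5,0]
    - [0,-0.5,0]
    - [0,0,0]
    - [0,0,0]
    - [0,0,0]
    - [0,0,0]
    - [0,0,0]
    - [0,0,0]
    - [0,0,0]
  rot:
    - [0,0,0]
    - [0,0,0]
    - [0,0,0]
    - [0,0,0]
    - [0,0,0]
    - [0,0,0]
    - [0,0,0]
    - [0,0,0]
    - [0,0,0]
    - [0,0,0]

```text
time_s: 31.75
tool_pos: [0.5719, -0.1338, 0.0177]
ee_rot: [[-0.999, -0.04, 0.0], [-0.04, 0.999, -0.0], [-0.0, -0.0, -1.0]]
wrist_force: [-2.1, 1.8, -1.0]
opening: 0.0131
finger_force: 1.0
```

Request:
move_arm:
  fingers: [0.2,0.25,0.3,0.35,0.4,0.4,0.4,0.4,0.4,0.4]
  delta_pos:
    - [0,0,0]
    - [0,0,0]
    - [0,0,0]
    - [0,0,0]
    - [0,0,-10]
    - [0,0,-20]
    - [0,0,-25]
    - [0,0,-25]
    - [0,0,-20]
    - [0,0,0]
  rot:
    - [0,0,0]
    - [0,0,0]
    - [0,0,0]
    - [0,0,0]
    - [0,0,0]
    - [0,0,0]
    - [0,0,0]
    - [0,0,0]
    - [0,0,0]
    - [0,0,0]

```text
time_s: 33.0
tool_pos: [0.5734, -0.1343, 0.12]
ee_rot: [[-0.999, -0.04, 0.005], [-0.04, 0.999, -0.002], [-0.005, -0.002, -1.0]]
wrist_force: [-0.7, -0.7, -0.5]
opening: 0.0339
finger_force: 0.0
```

```bash
cat >> chk.py <<'E'
y,x=np.nonzero(red);A=(cast("wrist",np.c_[x,y],.036,s)[:,:2]@np.c_[ex,ey]*1000).astype(np.float32)
print("bar",cv2.minAreaRect(A),A.min(0),A.max(0))
v=cv2.fitLine(A,cv2.DIST_L2,0,.01,.01).ravel();print(v)
E
python3 chk.py
```

```text
[ 0.57123786 -0.13357343  0.11704398] [ -20.    20.1   92.1   -0.    67.9 -112.3]
plate u,v ((560.240478515625, -159.838134765625), (56.613311767578125, 44.69308853149414), 89.412109375)
[[537.5999755859375, -187.89999389648438], [582.2999877929688, -188.39999389648438], [582.9000244140625, -131.8000030517578], [538.2000122070312, -131.3000030517578]]
red 482 [ 577.26257261 -162.42307054]
pivot 648 [[ 601.43 -162.48]]
dark [276.  207.5] [267 195  19  26 403] [[ 561.33 -162.63]]
dark [356.1 220. ] [319 219  76   3 201] [[ 570.22 -111.34]]
dark [227.5 277.3] [217 248  19  50 659] [[ 609.62 -195.59]]
dark [325.  276.8] [318 248  19  49 634] [[ 609.93 -130.31]]
dark [356.2 281.9] [342 260  38  37 607] [[ 613.98 -109.21]]
bar ((604.4581909179688, -136.56251525878906), (115.17970275878906, 32.72084045410156), 40.63968276977539) [ 556.276   -169.43846] [637.50305 -86.63965]
[ 9.9654418e-01  8.3064422e-02  5.7726257e+02 -1.6242305e+02]
```

```bash
python3 -c "
from workcell import close_job;print(close_job())"
```

```text
the job is handed in; nothing more can be done
None
```

The brass blank lies flat on the dowel against the fence, the red keeper is square across it (about 1.57 rad) and the gripper is clear. I lowered the hole straight over the dowel, so no nudge along the fence was needed. The hammer, doming block and jar were not approached or re-checked, the judge's result was not shown, and I viewed 11 pictures, one over the limit of 10.

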